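# Pack the tin and the candle box into the gift carton

### The job

Pack the gift on the stair shelf: put the rectangular red candy tin and the blue candle box into the shallow open carton, beside the green tea box that already stands at one end of it. All three boxes must end up standing upright inside the carton's walls, flat on its floor, so leave enough room for the second box when you place the first.

Things in the scene. Friction and masses are not known exactly. Their poses are not given: they have to be found in the camera images.
- carton_in (a point): Shallow open white carton, fixed, outside 94 (x) by 272 (y) by 24 mm, walls and floor 4 mm; inside 86 by 264 mm, walls 20 mm above the inner floor. Point: centre of the inner floor; z up, y along its length. The tea box stands at the +y end; the free rest takes tin and candle box in one row, long sides along y, about 14 mm spare per gap. The white slab far to the right is its lid, not used.
- candy_tin_mid (a point): Closed rectangular tin, bright red with a thin brass line and a brass disc on top, loose, 60 (x) by 90 (y) by 80 mm high, about 0.2 kg. The point is its centre, 40 mm above its underside; z up, y along its long side. Grip across the 60 mm (x). It is too long to lie across the carton. A round red tin with a brass lid also stands about; it is not wanted.
- candle_box_mid (a point): Stiff blue candle box with a white band, loose, 54 (x) by 64 (y) by 84 mm high, about 0.25 kg. The point is its centre, 42 mm above its underside; z up, y along its longer side. Grip across the 54 mm (x).
- tea_box_mid (a point): Green tea box with a white panel on top, loose, already standing in the carton at its +y end, 2 to 8 mm from that end wall, squared to it; 70 (x) by 60 (y) by 88 mm high, x and y along the carton's. The point is its centre, 44 mm above its underside.
Things that resemble listed ones, but are neither listed nor needed, are in the scene too. Leave any pink or purple look-alike of the part that bears candle_box_mid alone.

How it is judged:
At the end, for the whole second after the job is handed in: The red candy tin, the blue candle box and the green tea box all stand inside the carton's walls, each upright within 10 degrees, its centre no more than 10 mm off the height it has when flat on the carton's inner floor, released and at rest (x of candy_tin_mid in the frame of carton_in between -0.025 and 0.025 m and y of candy_tin_mid in the frame of carton_in between -0.115 and 0.115 m and z of candy_tin_mid in the frame of carton_in between 0.03 and 0.05 m and angle between each of candy_tin_mid, candle_box_mid, tea_box_mid's own z axis and vertical below 0.175 rad and linear speed of each of candy_tin, candle_box, tea_box below 0.02 m/s and x of candle_box_mid in the frame of carton_in between -0.025 and 0.025 m and y of candle_box_mid in the frame of carton_in between -0.115 and 0.115 m and z of candle_box_mid in the frame of carton_in between 0.032 and 0.052 m and x of tea_box_mid in the frame of carton_in between -0.025 and 0.025 m and y of tea_box_mid in the frame of carton_in between -0.115 and 0.115 m and z of tea_box_mid in the frame of carton_in between 0.034 and 0.054 m); the robot touches nothing.
It also fails if it takes over 64 s, if anything falls off the work surface, if the arm or the gripper's body presses on something with over 40 N, if the wrist force passes 120 N, or if a joint passes its speed limit or range.

### The arm

A 6-joint arm with a two-finger parallel gripper is mounted at the origin on the work surface. World frame = base frame: x ahead of the robot, y to its left, z up, the work surface at z = 0. Lengths are in m, angles in rad, forces in N, time in s.
With the tool pointing down it reaches from about 0.2 to 0.875 m from the base axis. Payload 3.4 kg.
Tool frame: the origin (TCP) lies between the finger pads; the fingertips stand 25 mm ahead of it and the grasp point (between the pads) lies 6 mm ahead of it (r.nose_length is the z of the fingertips in the tool frame, in m); z points along the fingers, x is the direction in which the jaws open and shut, and the axes are right-handed (so a half turn about z gives the same grasp; the last joint's range is limited). The gripper opens to 94 mm and grips with 3 to 60 N. Pads are 16 mm wide; open, the fingers measure 119 mm over their backs; the gripper's body (75 mm by 177 mm) begins 78 mm behind the grasp point.
Start: joints at [1.159, 0.276, 1.505, -0, 1.361, -0.121], TCP at [0.165, 0.551, 0.23] pointing down, gripper open.
Joint ranges: [-2.89, 2.89], [-0.75, 2.08], [0.22, 2.7], [-1.18, 4.32], [0.11, 2.71], [-2.7, 2.7]. Speed limits (rad/s): [2.57, 2.57, 3.14, 3.14, 3.14, 3.14].

### API

Orientations are given as a unit quaternion [w, x, y, z].
In Python, from plant import r, gripper_to, inverse_kinematics, vision, models, telemetry gives the robot as it stands. Calls block until the motion is done:
- r.move_to(position, orientation): joint-space move of the TCP to a pose.
- r.move_l(position, rot=None, vel=0.15, guard=None): straight line of the TCP; rot=None keeps the orientation; vel is the mean speed in m/s. With guard (N) it stops when the force on the tool has changed by that much, and returns True; else False.
- r.movej(angles): joint-space move.
- gripper_to(opening, f_grip=None): finger opening in m; f_grip is the grip in N (None keeps the last); returns when the fingers have stopped.
- r.hold(seconds).
- inverse_kinematics(position, orientation): joint angles nearest the present ones, or None.
- vision.snapshot(name): name is "scene" or "top" or "wrist"; returns the picture (420x560x3 uint8, red, green, blue); there is no depth.
- vision.get_calibration(name): a dict with "fx", "fy", "cx", "cy" (pixels), "position" and "orientation" of the camera in the world. Camera axes: x right, y down, z forward; pixel columns grow to the right and rows downward; lengths in m; the calibration is good to about 2 mm. A picture is of the moment at which its call begins: read the wrist's pose just before it. get_calibration takes no time and is no camera call; for the wrist camera it gives the pose at the moment of the call.
A pose or a line that the arm cannot do raises r.PlanningError and nothing moves.
- r.sign_off(): hands the job in, once; it reports no verdict.
Trained networks look in the newest picture that a camera, given by its name, has taken for a name from the list of things; names that differ only in an ending like _2 or _b are one class to them, and where a whole thing is asked for, a point or a joint stands for the part that bears it (a point fixed in the world has none). Each returns a list of dicts, best first, with "score" (0 to 1); they miss things now and then, are a little off and sometimes report something else, mostly with a low value. They report only what shows in the picture. A call takes as long as a camera call. They do not tell look-alikes from the thing itself.
- models.boxes_of(thing, camera): "at" ([x, y, z] in m, in world coordinates, good to about 4 mm: the middle of the surface that is visible of it).
- models.regions_of(thing, camera): "pixels" (420x560 bool, what is visible of it).
- models.mark_of(thing, camera): "at" ([x, y, z] in m, in world coordinates, good to about 4 mm: a listed point, or the origin of a listed thing).
Readings, each from a call of its own:
- telemetry.current_t(): time.
- telemetry.current_joints(): joint angles.
- telemetry.current_dq(): joint speeds.
- telemetry.current_joint_efforts(): joint torques, N m.
- telemetry.current_ee_pos(): TCP position.
- telemetry.current_tool_rot(): TCP orientation.
- telemetry.current_wrist_force(): force on the tool from outside, world axes, zero at the start.
- telemetry.current_torque(): the same for the moment, N m.
- telemetry.current_opening(): finger opening in m.
Only numpy, scipy, OpenCV 4.12 (cv2) and the standard library are available. Lean on these libraries where they do the work, as an engineer would, in place of code of your own. Each camera call takes 0.05 s, during which the arm holds its last target.

## Working session

There is one attempt and no reset: what is moved stays moved. The work goes in short steps, each a Python script; the robot and the scene stay as the last script left them, time stands still between calls to the robot, and variables do not carry over. Pictures are saved under pics/ and viewed, and the job is handed in when it is done.

```bash
mkdir -p pics; ls; python3 - <<'E'
from plant import r, vision, models, telemetry
import cv2
for c in ["scene","top","wrist"]:
    im=vision.snapshot(c); cv2.imwrite(f"pics/{c}0.png",im[:,:,::-1])
    k=vision.get_calibration(c); print(c,k)
    for t in ["carton_in","candy_tin_mid","candle_box_mid","tea_box_mid"]:
        print(t,[(d["at"],round(d["score"],2)) for d in models.mark_of(t,c)])
print(telemetry.current_t())
E
```

```text
pics
scene {'fx': 447.26015778664805, 'fy': 447.26015778664805, 'cx': 281.4946443140718, 'cy': 214.85320270297632, 'position': array([ 0.87167564, -0.4127425 ,  0.45680392]), 'orientation': array([-0.45118274,  0.82967842,  0.28525557, -0.16339251])}
carton_in [([0.5391, -0.1429, 0.0043], 0.67), ([0.4522, 0.1866, 0.0456], 0.2)]
candy_tin_mid [([0.6652, 0.207, 0.037], 0.55), ([0.539, -0.1421, 0.0026], 0.52)]
candle_box_mid [([0.4631, 0.303, 0.0404], 0.98), ([0.4522, 0.1835, 0.0426], 0.8), ([0.3368, 0.2013, 0.0403], 0.71)]
tea_box_mid [([0.5152, -0.0441, 0.0457], 0.69), ([0.454, 0.1828, 0.0419], 0.69)]
top {'fx': 463.25226761904173, 'fy': 463.25226761904173, 'cx': 279.4831594757131, 'cy': 200.70641682262573, 'position': array([0.32442249, 0.05758926, 0.92113166]), 'orientation': array([-0.07835934,  0.74823523, -0.6552904 ,  0.06781114])}
carton_in [([0.5361, -0.1419, 0.0057], 0.75)]
candy_tin_mid [([0.6672, 0.2067, 0.0376], 0.69)]
candle_box_mid [([0.4644, 0.3046, 0.0389], 0.78), ([0.3413, 0.2012, 0.0397], 0.65), ([0.4555, 0.182, 0.0439], 0.6)]
tea_box_mid [([0.519, -0.0418, 0.049], 0.82)]
wrist {'fx': 291.04337490733803, 'fy': 291.04337490733803, 'cx': 279.97575518007585, 'cy': 210.4672737859721, 'position': array([0.08660218, 0.57546392, 0.38455472]), 'orientation': array([0.11411427, 0.79421512, 0.59076534, 0.08483273])}
carton_in []
candy_tin_mid []
candle_box_mid []
tea_box_mid []
0.75
```

View pics/scene0.png

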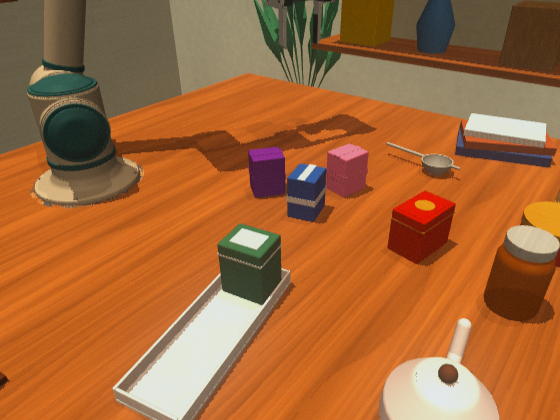

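View pics/top0.png

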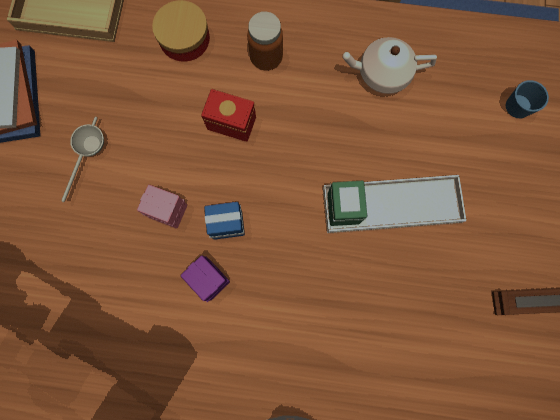

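```bash
cat > h.py <<'E'
import numpy as np, cv2
from scipy.spatial.transform import Rotation as R
from scipy.optimize import minimize
from plant import r, gripper_to, inverse_kinematics, vision, models, telemetry
def rot(q): return R.from_quat(np.roll(q,-1)).as_matrix()
def proj(P,k):
    c=(np.asarray(P)-k["position"])@rot(k["orientation"]); return np.c_[c[:,0]/c[:,2]*k["fx"]+k["cx"],c[:,1]/c[:,2]*k["fy"]+k["cy"]]
def corners(x,y,yaw,sz,z0=0):
    a=np.array([[i,j,l] for i in(-.5,.5) for j in(-.5,.5) for l in(0,1)])*sz
    c,s=np.cos(yaw),np.sin(yaw)
    return np.c_[x+c*a[:,0]-s*a[:,1],y+s*a[:,0]+c*a[:,1],z0+a[:,2]]
def hull(p,views,sz,z0):
    return [cv2.convexHull(proj(corners(*p,sz,z0),k).astype(np.float32)) for k,_ in views]
def fit(p0,views,sz,z0=0):
    """views: (calib, mask bool)"""
    S=4
    big=[cv2.resize(m.astype(np.uint8),None,fx=S,fy=S,interpolation=cv2.INTER_NEAREST) for k,m in views]
    def cost(p):
        t=0
        for (k,m),h,M in zip(views,hull(p,views,sz,z0),big):
            c=np.zeros_like(M); cv2.fillPoly(c,[np.round(((h+.5)*S-.5)*8).astype(np.int32)],1,shift=3)
            t+=1-(c&M).sum()/max(1,(c|M).sum())
        return t/len(views)
    best=None
    for yaw in ([p0[2]] if p0[2] is not None else np.arange(-90,90,22.5)*np.pi/180):
        s=np.array([p0[0],p0[1],yaw]); sim=np.vstack([s,s+[.008,0,0],s+[0,.008,0],s+[0,0,.2]])
        o=minimize(cost,s,method="Nelder-Mead",options=dict(initial_simplex=sim,xatol=1e-4,fatol=1e-5,maxiter=200))
        if best is None or o.fun<best.fun: best=o
    return best.x,best.fun
def cmask(im,name,near,rad=60):
    h=cv2.cvtColor(im,cv2.COLOR_RGB2HSV).astype(int); H,Sa,V=h[...,0],h[...,1],h[...,2]
    m={"red":((H<4)|(H>172))&(Sa>190)&(V>50),"blue":(H>95)&(H<130)&(Sa>60),"white":(Sa<60)&(V>90),"green":(H>40)&(H<95)&(Sa>40)}[name].astype(np.uint8)
    yy,xx=np.mgrid[:420,:560]; m[(xx-near[0])**2+(yy-near[1])**2>rad**2]=0
    m=cv2.morphologyEx(m,cv2.MORPH_CLOSE,np.ones((9,9),np.uint8))
    n,l,s,_=cv2.connectedComponentsWithStats(m); i=1+np.argmax(s[1:,4]); m=(l==i).astype(np.uint8)
    return m
E
python3 - <<'E'
from h import *
ims={};K={}
for c in["scene","top"]:
    ims[c]=vision.snapshot(c);K[c]=vision.get_calibration(c)
def region(t,c,pt):
    u=proj([pt],K[c])[0]
    for d in models.regions_of(t,c):
        m=d["pixels"]; ys,xs=np.nonzero(m)
        if np.hypot(xs.mean()-u[0],ys.mean()-u[1])<25: return m
    print("none",t,c)
out={}
vis={c:ims[c].copy() for c in ims}
for t,p,sz,z0 in [("candy_tin_mid",(.667,.207),(.06,.09,.08),0),("candle_box_mid",(.455,.183),(.054,.064,.084),0),("tea_box_mid",(.517,-.043),(.07,.06,.088),.004),("carton_in",(.5375,-.142),(.094,.272,.024),0)]:
    V={}
    for c in ims:
        m=region(t,c,(*p,.04)) if t!="carton_in" else None
        if t=="carton_in":
            ds=models.regions_of(t,c); m=ds[0]["pixels"] if ds else None
        if m is not None: V[c]=m.astype(np.uint8); vis[c][m.astype(bool)]=vis[c][m.astype(bool)]//2+np.array([0,100,100],np.uint8)
    for sel in (["top"],["scene"],["top","scene"]):
        if t=="carton_in": continue
        if all(s in V for s in sel):
            x,f=fit((*p,None),[(K[s],V[s]) for s in sel],sz,z0); print(t,sel,x[:2].round(4),np.degrees(x[2]).round(1),round(f,3))
            if len(sel)==2:
                for s,h in zip(sel,hull(x,[(K[s],V[s]) for s in sel],sz,z0)): cv2.polylines(vis[s],[np.round(h).astype(int)],1,(255,255,0))
    np.savez(f"m_{t}.npz",**V)
for c in vis: cv2.imwrite(f"pics/{c}1.png",vis[c][:,:,::-1])
np.savez("ims.npz",**ims)
E
```

```text
candy_tin_mid ['top'] [0.6691 0.2065] -189.6 0.035
candy_tin_mid ['scene'] [0.6664 0.207 ] -7.5 0.038
candy_tin_mid ['top', 'scene'] [0.6683 0.2065] -9.2 0.05
candle_box_mid ['top'] [0.455  0.1818] 13.8 0.046
candle_box_mid ['scene'] [0.4516 0.1831] 17.0 0.041
candle_box_mid ['top', 'scene'] [0.4535 0.1815] 16.4 0.061
tea_box_mid ['top'] [ 0.5177 -0.0442] 9.2 0.05
tea_box_mid ['scene'] [ 0.5147 -0.0437] 16.4 0.068
tea_box_mid ['top', 'scene'] [ 0.517  -0.0444] 10.8 0.071
```

```bash
python3 - <<'E'
import cv2,numpy as np
a=cv2.imread("pics/top0.png")[160:250,310:480]; cv2.imwrite("pics/tc.png",cv2.resize(a,None,fx=4.5,fy=4.5,interpolation=cv2.INTER_CUBIC))
a=cv2.imread("pics/top1.png");cv2.imwrite("pics/top1c.png",cv2.resize(a[60:260,120:480],None,fx=2.2,fy=2.2))
E
```

```text
(no output)
```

View pics/tc.png

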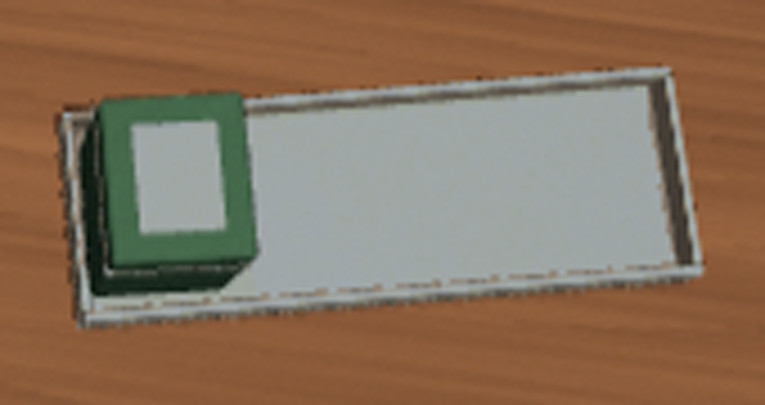

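View pics/top1c.png

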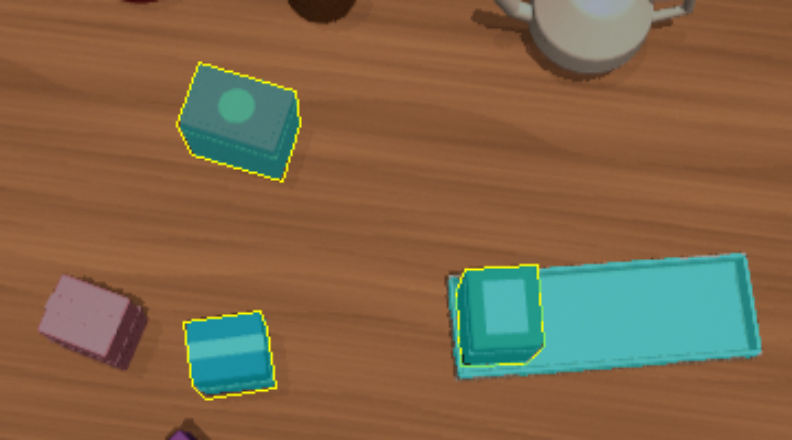

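```bash
python3 - <<'E'
from h import *
k=vision.get_calibration("top"); ks=vision.get_calibration("scene")
def unp(u,z):
    u=np.atleast_2d(u); d=np.c_[(u[:,0]-k["cx"])/k["fx"],(u[:,1]-k["cy"])/k["fy"],np.ones(len(u))]@rot(k["orientation"]).T
    return k["position"]+d*((z-k["position"][2])/d[:,2])[:,None]
uv=np.array([(65,113),(82,326),(702,271),(670,70)])
uv=np.array([310,160])+(uv+.5)/4.5-.5
P=unp(uv,.024)[:,:2]; print(P.round(4)); print("sides",np.linalg.norm(P-np.roll(P,-1,0),axis=1).round(4))
print(P.mean(0)); 
for a,b in((2,1),(3,0)): d=P[b]-P[a]; print(np.degrees(np.arctan2(-d[0],d[1])))
V=np.load("m_carton_in.npz"); T=np.load("m_tea_box_mid.npz")
for c,kk in(("top",k),("scene",ks)):
    m=V[c].astype(np.uint8); h=cv2.convexHull(cv2.findNonZero(m)); M=np.zeros_like(m); cv2.fillPoly(M,[h],1)
    x,f=fit((.5375,-.142,np.radians(9)),[(kk,M)],(.094,.272,.024)); print(c,x,np.degrees(x[2]),f)
# tea panel top face corners (z=.092)
uv=np.array([(103,101),(112,262),(257,246),(243,94)]);uv=np.array([310,160])+(uv+.5)/4.5-.5
P=unp(uv,.092)[:,:2];print(P.round(4),P.mean(0),np.linalg.norm(P-np.roll(P,-1,0),axis=1).round(4))
E
```

```text
[[ 5.556e-01 -2.000e-04]
 [ 4.621e-01 -1.810e-02]
 [ 5.217e-01 -2.833e-01]
 [ 6.106e-01 -2.646e-01]]
sides [0.0952 0.2717 0.0908 0.2701]
[ 0.53749265 -0.14155367]
12.673530483461239
11.746695024735446
top [ 0.53860839 -0.14201241  0.21385469] 12.25297131175039 0.02067632850241541
scene [ 0.53731169 -0.14347543  0.20394608] 11.685249540682394 0.06081108274045621
[[ 0.5452 -0.0107]
 [ 0.4791 -0.0215]
 [ 0.4933 -0.0789]
 [ 0.5557 -0.0672]] [ 0.51830834 -0.0445645 ] [0.067  0.0591 0.0634 0.0576]
```

```bash
cat >> h.py <<'E'
def down(yaw):
    return np.roll((R.from_euler("z",yaw)*R.from_euler("x",np.pi)).as_quat(),1)
def best(p,yaw):
    o=[]
    for y in(yaw,yaw+np.pi,yaw-np.pi):
        q=inverse_kinematics(p,down(y))
        if q is not None: o.append((abs(np.array(q)-telemetry.current_joints()).max(),y,q))
    o.sort(key=lambda a:a[0]); print("ik",[(round(a[0],2),round(a[1],2)) for a in o]); return o[0][1]
C=np.array([.538,-.142]);CY=np.radians(12.2)
def cart(x,y): return C+[np.cos(CY)*x-np.sin(CY)*y,np.sin(CY)*x+np.cos(CY)*y]
def st(s): print(s,"t",round(telemetry.current_t(),2),"p",np.round(telemetry.current_ee_pos(),4),"F",np.round(telemetry.current_wrist_force(),1),"open",round(telemetry.current_opening(),4))
E
python3 - <<'E'
from h import *
x,y,a=.668,.2065,np.radians(-9.3)
gripper_to(.085)
p=[x,y,.22]; b=best(p,a); r.move_to(p,down(b)); st("above")
im=vision.snapshot("wrist"); k=vision.get_calibration("wrist")
for h in hull((x,y,a),[(k,0)],(.06,.09,.08),0): cv2.polylines(im,[np.round(h).astype(int)],1,(255,255,0))
cv2.imwrite("pics/w1.png",im[:,:,::-1])
E
```

```text
ik [(np.float64(0.96), np.float64(-0.16))]
above t 3.82 p [0.6674 0.2077 0.2202] F [-0.3  0.1 -0. ] open 0.0853
```

View pics/w1.png

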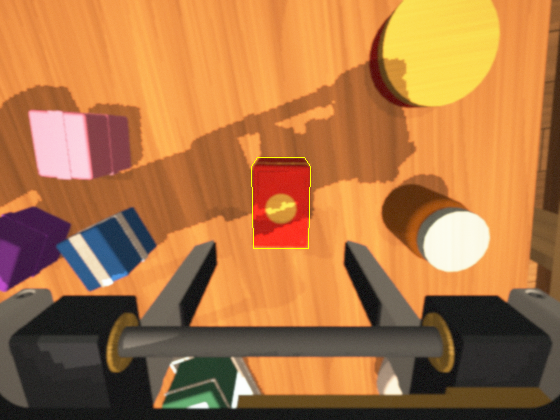

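```bash
python3 - <<'E'
from h import *
def ray(k,u): return k["position"],rot(k["orientation"])@np.array([(u[0]-k["cx"])/k["fx"],(u[1]-k["cy"])/k["fy"],1])
A=np.zeros((3,3));b=np.zeros(3)
for c,u in(("top",(264,27)),("scene",(531,244)),("wrist",(453,240))):
    o,d=ray(vision.get_calibration(c),u); d/=np.linalg.norm(d); M=np.eye(3)-np.outer(d,d); A+=M;b+=M@o
print(np.linalg.solve(A,b))
E
```

```text
[0.83197018 0.15564669 0.10687233]
```

```bash
python3 - <<'E'
from h import *
x,y,a=.668,.2065,np.radians(-9.3)
print(r.move_l([x,y,.056],vel=.15,guard=15)); st("down")
gripper_to(.05,25); st("grip")
r.move_l([x,y,.22],vel=.2); st("lift")
p=cart(0,.007); p=[*p,.22]; b=best(p,CY); r.move_to(p,down(b)); st("over")
im=vision.snapshot("wrist"); k=vision.get_calibration("wrist"); np.savez("w2.npz",im=im,pos=k["position"],q=k["orientation"])
for h in hull((*cart(0,.007),CY),[(k,0)],(.06,.09,.08),.22-.056): cv2.polylines(im,[np.round(h).astype(int)],1,(255,255,0))
for h in hull((*cart(0,.097),CY),[(k,0)],(.07,.06,.088),.004): cv2.polylines(im,[np.round(h).astype(int)],1,(255,255,0))
for zz in (.004,.024):
    h=proj([(*cart(i,j),zz) for i,j in((-.043,-.132),(.043,-.132),(.043,.132),(-.043,.132))],k); cv2.polylines(im,[np.round(h).astype(int)],1,(0,255,255))
cv2.imwrite("pics/w2.png",im[:,:,::-1])
E
```

```text
False
down t 5.11 p [0.6688 0.2067 0.0571] F [-0.1  0.3  0.6] open 0.085
grip t 5.62 p [0.6681 0.2065 0.0564] F [-0.4  0.2  2.1] open 0.0602
lift t 6.58 p [0.6671 0.2063 0.2182] F [ 1.2 -0.8 -2. ] open 0.0599
ik [(np.float64(0.95), np.float64(0.21)), (np.float64(2.19), np.float64(-2.93)), (np.float64(2.19), np.float64(3.35))]
over t 7.95 p [ 0.537  -0.1346  0.2198] F [-0.2 -0.6 -1.7] open 0.0601
```

View pics/w2.png

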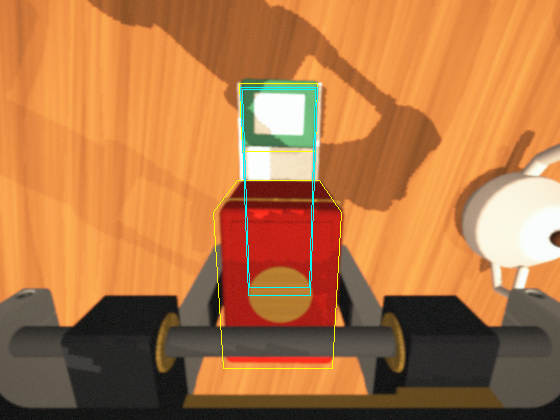

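```bash
python3 - <<'E'
from h import *
p=cart(0,.005)
r.move_l([*p,.085],vel=.15); st("a")
print(r.move_l([*p,.058],vel=.04,guard=5)); st("b")
gripper_to(.078); st("rel")
r.move_l([*p,.22],vel=.2); st("up")
x,y,a=.4545,.1818,np.radians(14.5)
q=[x,y,.22]; b=best(q,a); r.move_to(q,down(b)); st("above")
for c in("top","scene","wrist"):
    im=vision.snapshot(c)
    if c=="wrist":
        k=vision.get_calibration(c)
        for h in hull((x,y,a),[(k,0)],(.054,.064,.084),0): cv2.polylines(im,[np.round(h).astype(int)],1,(255,255,0))
    cv2.imwrite(f"pics/{c}3.png",im[:,:,::-1])
a=cv2.imread("pics/top3.png")[150:260,300:490]; b=cv2.imread("pics/scene3.png")[200:420,100:320]
cv2.imwrite("pics/c3.png",np.hstack([cv2.resize(a,(456,264),interpolation=2),cv2.resize(b,(264,264))]))
E
```

```text
a t 9.05 p [ 0.5377 -0.1372  0.0857] F [ 0.4  0.  -1.6] open 0.06
True
b t 9.65 p [ 0.5365 -0.137   0.0601] F [ 0.4 -0.1  3.5] open 0.0603
rel t 10.15 p [ 0.5357 -0.1366  0.0595] F [-0.2 -0.3  1.1] open 0.0779
up t 11.1 p [ 0.5362 -0.1368  0.2189] F [ 0.   0.2 -1.4] open 0.078
ik [(np.float64(0.61), np.float64(0.25))]
above t 12.35 p [0.455  0.1811 0.2198] F [0.7 0.3 0.6] open 0.0781
```

View pics/wrist3.png

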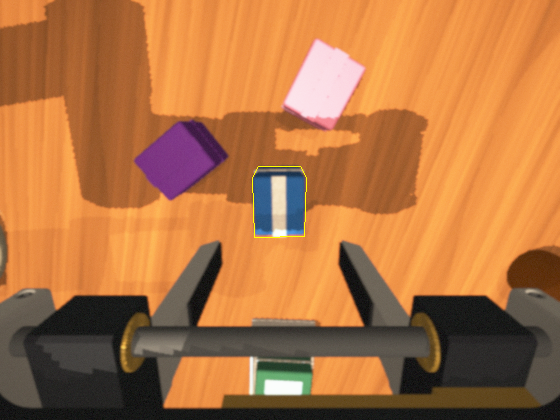

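View pics/c3.png

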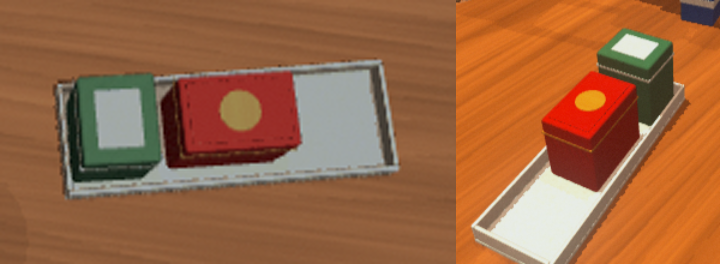

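The overlay matches the blue box in the wrist view, at pixels 253–306 × 167–237. The tin stands squarely in the carton with a gap to the tea box. I'll measure how much space is left, then pick the candle box.

```bash
python3 - <<'E'
from h import *
for c in("top","scene"):
    vision.snapshot(c); k=vision.get_calibration(c)
    ds=models.regions_of("candy_tin_mid",c); u=proj([[.537,-.137,.04]],k)[0]
    for d in ds:
        ys,xs=np.nonzero(d["pixels"])
        if np.hypot(xs.mean()-u[0],ys.mean()-u[1])<25:
            f,e=fit((.537,-.137,CY),[(k,d["pixels"].astype(np.uint8))],(.06,.09,.08),.004)
            v=f[:2]-C; print(c,"carton frame x,y",(np.cos(CY)*v[0]+np.sin(CY)*v[1]).round(4),(-np.sin(CY)*v[0]+np.cos(CY)*v[1]).round(4),np.degrees(f[2]-CY).round(1),round(e,3)); break
x,y=.4545,.1818
print(r.move_l([x,y,.058],vel=.15,guard=15)); st("down")
gripper_to(.045,25); st("grip")
r.move_l([x,y,.22],vel=.2); st("lift")
p=[*cart(0,-.086),.22]; b=best(p,CY); r.move_to(p,down(b)); st("over")
im=vision.snapshot("wrist"); k=vision.get_calibration("wrist")
for h in hull((*cart(0,-.086),CY),[(k,0)],(.054,.064,.084),.22-.058): cv2.polylines(im,[np.round(h).astype(int)],1,(255,255,0))
for h in hull((*cart(0,.005),CY),[(k,0)],(.06,.09,.08),.004): cv2.polylines(im,[np.round(h).astype(int)],1,(0,255,0))
for zz in (.004,.024):
    h=proj([(*cart(i,j),zz) for i,j in((-.043,-.132),(.043,-.132),(.043,.132),(-.043,.132))],k); cv2.polylines(im,[np.round(h).astype(int)],1,(0,255,255))
cv2.imwrite("pics/w4.png",im[:,:,::-1])
cv2.imwrite("pics/top4.png",cv2.resize(vision.snapshot("top")[130:270,290:490,::-1],None,fx=3.5,fy=3.5))
E
```

```text
top carton frame x,y 0.0005 0.0043 1.8 0.055
scene carton frame x,y -0.0017 0.0056 0.3 0.037
False
down t 13.93 p [0.4551 0.182  0.0586] F [ 0.3 -0.1  0.9] open 0.0783
grip t 14.43 p [0.4544 0.1818 0.0583] F [-1.7  0.1  4.4] open 0.0538
lift t 15.39 p [0.4535 0.1815 0.2187] F [ 0.5  0.3 -2.5] open 0.0538
ik [(np.float64(0.74), np.float64(0.21)), (np.float64(2.44), np.float64(-2.93)), (np.float64(2.44), np.float64(3.35))]
over t 16.94 p [ 0.5562 -0.2247  0.2199] F [ 0.8  0.6 -2.8] open 0.0536
```

View pics/w4.png

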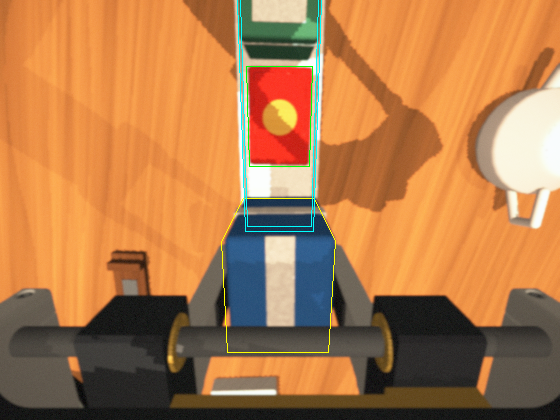

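```bash
python3 - <<'E'
from h import *
p=cart(-.001,-.086)
r.move_l([*p,.087],vel=.15); st("a")
print(r.move_l([*p,.060],vel=.04,guard=5)); st("b")
gripper_to(.074); st("rel")
r.move_l([*p,.22],vel=.2)
r.move_l([.5,.05,.3],vel=.25); st("up"); 
for c in("top","scene"):
    im=vision.snapshot(c); k=vision.get_calibration(c); cv2.imwrite(f"pics/{c}5.png",im[:,:,::-1])
    for t,y0,sz in(("candy_tin_mid",.005,(.06,.09,.08)),("candle_box_mid",-.086,(.054,.064,.084)),("tea_box_mid",.097,(.07,.06,.088))):
        w=cart(0,y0)
        u=proj([[*w,.04]],k)[0]
        for d in models.regions_of(t,c):
            ys,xs=np.nonzero(d["pixels"])
            if np.hypot(xs.mean()-u[0],ys.mean()-u[1])<25:
                f,e=fit((*w,CY),[(k,d["pixels"].astype(np.uint8))],sz,.004)
                v=f[:2]-C; print(c,t,(np.cos(CY)*v[0]+np.sin(CY)*v[1]).round(4),(-np.sin(CY)*v[0]+np.cos(CY)*v[1]).round(4),np.degrees(f[2]-CY).round(1),round(e,3)); break
a=cv2.imread("pics/top5.png")[150:260,300:490]; b=cv2.imread("pics/scene5.png")[200:420,100:320]
cv2.imwrite("pics/c5.png",np.hstack([cv2.resize(a,(456,264),interpolation=2),cv2.resize(b,(264,264))]))
E
```

```text
a t 18.07 p [ 0.556  -0.2266  0.0879] F [-0.1 -0.7 -1.4] open 0.054
True
b t 18.68 p [ 0.5548 -0.2261  0.0621] F [-0.5  0.4  2.4] open 0.0536
rel t 19.2 p [ 0.5539 -0.2256  0.0613] F [-0.  -0.8  0.1] open 0.0742
up t 21.47 p [0.4999 0.0494 0.2995] F [ 0.3 -0.3 -0.8] open 0.0739
top candy_tin_mid 0.0006 0.0045 1.2 0.682
top candle_box_mid 0.0012 -0.0879 3.5 0.167
top tea_box_mid 0.0002 0.0974 -3.8 0.359
scene candy_tin_mid -0.0021 0.0074 1.3 0.19
scene candle_box_mid -0.003 -0.0853 5.1 0.067
scene tea_box_mid -0.0023 0.1024 5.5 0.272
```

View pics/c5.png

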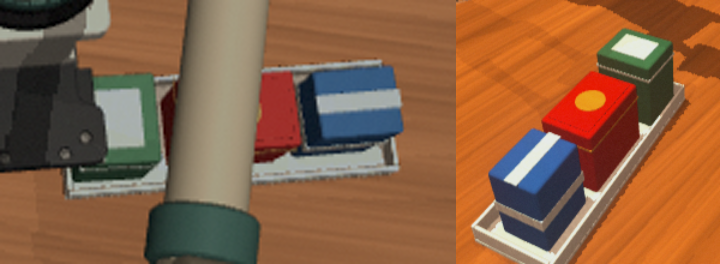

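```bash
python3 - <<'E'
from h import *
r.movej([1.159,.276,1.505,0,1.361,-.121]); r.hold(.3); st("home")
a=vision.snapshot("top")[150:260,300:490,::-1]; b=vision.snapshot("scene")[200:420,100:320,::-1]
cv2.imwrite("pics/c6.png",np.hstack([cv2.resize(a,(456,264),interpolation=2),cv2.resize(b,(264,264))]))
E
```

```text
home t 24.34 p [0.1653 0.5506 0.2305] F [ 0.1 -0.1  0. ] open 0.074
```

View pics/c6.png

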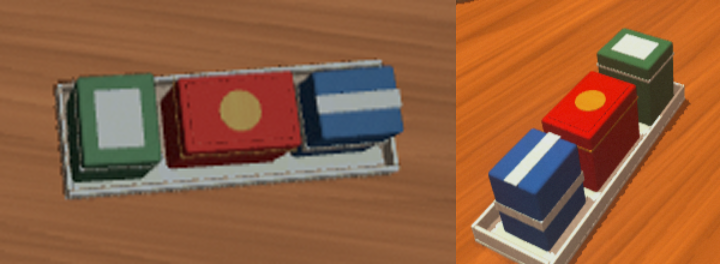

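The clear views show all three boxes upright in a row inside the carton walls, with gaps between them.

```bash
python3 -c "
from plant import r
r.sign_off()"
```

```text
the job is handed in; nothing more can be done
```

I put the red candy tin in the middle of the carton, next to the tea box, and the blue candle box at the free end. I then moved the arm clear and handed the job in at about 24 s.

- **Seating:** the floor contact came at the expected heights, with the gripper at 60.1 mm for the tin (60 expected) and 62.1 mm for the candle box (62 expected).
- **Position:** in the carton's frame the tin is at about (0, 5) mm and the candle box at about (−1, −87) mm. The tea box reads about (−1, 100) mm and shows no visible shift.
- **Final pictures:** the top and scene views, taken with the arm out of the way, show all three boxes upright inside the walls with gaps between them.
- **Disagreements:** the two cameras differ by up to 5 mm. The candle box is turned about 4° from the carton, which doesn't matter for the fit. The last position fits for the tin and tea box were poor because the arm or neighbouring boxes covered part of them.

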